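# Ready the cedar shoe plates and uncap the oil bottle

### The arm

A 6-joint arm with a two-finger parallel gripper is mounted at the origin on the work surface. World frame = base frame: x ahead of the robot, y to its left, z up, the work surface at z = 0. Lengths are in m, angles in degrees, forces in N, time in s.
With the tool pointing down it reaches from about 0.375 to 0.9 m from the base axis. Payload 3.1 kg.
Tool frame: the origin (TCP) lies midway between the tips of the shut fingers; the grasp point (between the pads) lies 19 mm behind it (bot.hold_point_z is the distance from the TCP to the grasp point, in m); z points along the fingers, y is the line along which they close (so a half turn about z gives the same grasp; the last joint's range is limited). The gripper opens to 87 mm and grips with 3 to 60 N. Pads are 19 mm wide; open, the fingers measure 117 mm over their backs; the gripper's body (75 mm by 190 mm) begins 51 mm behind the grasp point.
Start: joints at [59.674, 30.224, 82.088, -0, 67.689, -10.227], TCP at [0.215, 0.587, 0.223] pointing down, gripper open.
Joint ranges: [-176.69, 176.69], [-43.24, 126.21], [12.49, 139.97], [-82, 262], [0, 151.66], [-163.58, 163.58]. Speed limits (degrees/s): [159.86, 159.86, 180, 180, 180, 180].

### API

Orientations are given as a 3x3 rotation matrix whose columns are the frame's x, y, z axes.
In Python, from rig import read_state, optics, order, bot gives the robot as it stands.
- The arm moves only by the tool drive_tool, never from a script. Its argument "steps" is a list of rows, each a list of 7 numbers: the finger opening in mm, from 0 to 87, then the shift along the tool's x, y, z normalised to -1 to 1, where 1 is 0.12 m, then the turn, a rotation vector about the tool's x, y, z normalised to -1 to 1, where 1 is 1.5 rad. In form: [[jaw, tx, ty, tz, ax, ay, az], ...]. A call has 1 to 8 rows; each row is the pose to reach, as a shift and turn from the pose commanded when the call began, along the tool's axes at that moment; what a row does not reach only later rows make up. A row lasts 1/10 s, in which the tool goes at most 50 mm and 8.59 degrees, less where a joint would pass 70% of its speed; a pose out of reach is approached as far as the arm can. A call with a number of a shift or a turn outside -1 to 1 is refused whole. A call with a gripper value outside its range is refused whole. The fingers move at their own pace and stop on an object; the grip force is fixed at half the most. Time passes only in rows, so rows that repeat a pose let the fingers close. It gives the time, the measured TCP pose, the force, the opening and the grip force at its end, in the units of the state.
- read_state(): the state, without advancing time (a new reading comes with each control period).
- optics.capture(name): name is "scene" or "top" or "wrist"; returns a dict with "color" (400x640x3 uint8, blue, green, red), "range_z" (400x640 float32, m along the optical axis (not along the pixel's ray), 0 where there is no reading), "fx", "fy", "cx", "cy" (pixels), "rvec" (rotation vector, rad) and "tvec" (3), from world to camera coordinates, as OpenCV has them. Camera axes: x right, y down, z forward; pixel columns grow to the right and rows downward; lengths in m; the calibration is good to about 2 mm. The wrist camera is an equidistant fisheye: a pixel r from the principal point sees the ray r / f radians off the axis. A picture is of the moment at which its call begins.
- order.hand_in(): hands the job in; it is judged then, once.
The state is a dict: "time_s": time; "joint_positions": joint angles; "qvel": joint speeds; "tau": joint torques, N m; "position": TCP position; "tcp_rot": TCP orientation; "force": force on the tool from outside, world axes, zero at the start; "moment": the same for the moment, N m; "opening": opening from 0.0 (shut) to 1.0 (fully open); "grasp_force": force on a finger pad.
Only numpy, scipy, OpenCV 4.12 (cv2) and the standard library are available. Lean on these libraries where they do the work, as an engineer would, in place of code of your own. Each camera call takes 0.05 s, during which the arm holds its last target. There are 200 camera calls.

### The job

Get ready to re-oil the cedar shoe plates: first stack the three flat plates into one squarely aligned pile, anywhere on the bench, and let go of it; then unscrew the cap of the glass bottle in the rack, whose thread may be left- or right-handed, so try both ways to find which one loosens it. Lift the cap off and finish while still holding it in the gripper, at least 5 cm above where it sat and touching nothing else; leave the pile square and the other things on the bench where they are.

Things in the scene. Friction and masses are not known exactly. Their poses are not given: they have to be found in the camera images.
- plate_a: One of three identical flat cedar shoe plates, 90 (x) x 60 (y) x 14 (z) mm, 50 g, lying flat on the bench; origin at the centre of its underside, z up. Can be gripped across its 60 mm width.
- plate_b: One of three identical flat cedar shoe plates, 90 (x) x 60 (y) x 14 (z) mm, 50 g, lying flat on the bench; origin at the centre of its underside, z up. Can be gripped across its 60 mm width.
- plate_c: One of three identical flat cedar shoe plates, 90 (x) x 60 (y) x 14 (z) mm, 50 g, lying flat on the bench; origin at the centre of its underside, z up. Can be gripped across its 60 mm width.
- cap: White plastic round screw cap, 44 mm across, 40 mm high, 40 g, with a 2 mm look-only rib on its top along its x axis; gripped at any yaw, best on its solid upper 21 mm. Origin at the centre of its underside, z up. It starts with x along the rack's x (within 3 degrees). Thread hand differs from start to start and cannot be seen.
- cap_top (a point): Centre of the cap's top face, 40 mm above its origin. Turned the tightening way the cap meets a hard stop within 6 to 12 degrees. Turned the loosening way it moves almost freely without rising, is free of the thread from 55 to 95 degrees from its start (75 to 85 is best, hard stop just past 100) and then lifts straight off; before that a pull does not release it.
- rack: Wooden bottle rack fixed to the bench, 90 (x) x 220 (y, from -45 to +175) x 50 mm; z up. Origin on the bench under the axis of the square glass bottle with the screw cap. A second square bottle with a push dispenser (155 mm high, spout to -x, not needed) stands at y = +130 mm. Both bottles, 56 mm square, are wedged in and cannot turn.
- seat (a point): Centre of the ring on the capped bottle on which the cap's underside rests, 105 mm above the bench; the neck rises 17 mm above it into the cap. Fixed to the rack, same axes.
- bowl: bystander: blue ceramic bowl of keys, 136 across and 50 mm; origin at the centre of its underside. Leave alone.
- lock: bystander: silver bike lock body, 100 x 50 x 34 mm; origin at the centre of its underside. Leave alone.
- tin: bystander: round metal polish tin, 74 across and 22 mm; origin at the centre of its underside. Leave alone.
- brush: bystander: shoe brush, 150 x 50 x 38 mm; origin at the centre of its underside. Leave alone.
- multitool: bystander: folded multitool, 85 x 26 x 21 mm; origin at the centre of its underside. Leave alone.
Things that resemble listed ones, but are neither listed nor needed, are in the scene too. What is shaped like the plate_b but black or blue is not meant. What is shaped like the plate_c but black is not meant.

How it is judged (in metres and radians):
On the way, in this order (a step that is already met when the one before it is completed fails the run):
1. the three plates lie in one aligned pile, let go (horizontal distance between plate_a and plate_b below 0.008 m and angle between the x axis of plate_a and the x axis of plate_b, either way round below 0.14 rad and horizontal distance between each of plate_a, plate_b and plate_c below 0.008 m and angle between the x axis of each of plate_a, plate_b and the x axis of plate_c, either way round below 0.14 rad and angle between each of plate_a, plate_b, plate_c's own z axis and vertical below 0.08 rad and contact force between each of plate_a, plate_b, plate_c and the fingers below 0.1 N and linear speed of each of plate_a, plate_b, plate_c below 0.03 m/s), for 0.2 s.
2. the cap is unscrewed: turned by more than 43 degrees while still down on the bottle (angle between the x axis of cap and the x axis of rack, either way round above 0.75 rad and z of cap in the frame of seat below 0.01 m and horizontal distance between cap and seat below 0.01 m), for 0.05 s.
At the end, for the whole second after the job is handed in: The fingers hold the cap (over 1 N), still, its underside over 40 mm above its seat, touching neither rack, bottles, plates nor bystanders; the three plates lie flat in one pile, centres within 8 mm of one another sideways, edges within 8 degrees, at rest, not touched by the fingers (all of step 1 and z of cap in the frame of seat above 0.04 m and contact force between cap and the fingers above 1 N and contact force between cap and rack below 0.1 N and linear speed of cap below 0.05 m/s and contact force between cap and plate_a below 0.1 N and contact force between cap and plate_b below 0.1 N and contact force between cap and plate_c below 0.1 N and contact force between cap and bowl below 0.1 N and contact force between cap and lock below 0.1 N and contact force between cap and tin below 0.1 N and contact force between cap and brush below 0.1 N and contact force between cap and multitool below 0.1 N); the arm keeps its last pose, push and grip.
It fails at once if a bystander is pushed more than 3 cm from its place (distance of any of bowl, lock, tin, brush, multitool from where it was at the start of the episode above 0.03 m).
It also fails if it takes over 64 s, if anything falls off the work surface, if the arm or the gripper's body presses on something with over 40 N, if the wrist force passes 120 N, or if a joint passes its speed limit or range.

## Working session

There is one attempt and no reset: what is moved stays moved. The work goes in short steps, Python scripts to look and compute and a tool call to move; the robot and the scene stay as the last step left them, time stands still between calls to the robot, and variables do not carry over. Pictures are saved under pics/ and viewed, at most 10 in all, crops included, and the job is handed in when it is done.

Besides the shell and the picture viewer there is one more tool, called after "Request:" as name([rows], argument=value, ...), one row to a line, values as JSON. drive_tool: Moves the arm, as the interface text tells. Scaled input: -1 to 1 covers 0.12 m each way for a shift and 1.5 rad each way for a turn. Its arguments: {"type":"object","properties":{"steps":{"type":"array"}},"required":["steps"]}

```bash
ls; mkdir -p pics
cat > h.py <<'E'
import numpy as np, cv2
from rig import read_state, optics, order, bot
def cloud(c):
    R=cv2.Rodrigues(np.array(c["rvec"]))[0]; t=np.array(c["tvec"]).ravel()
    z=c["range_z"]; v,u=np.mgrid[:z.shape[0],:z.shape[1]]
    p=np.stack([(u-c["cx"])/c["fx"]*z,(v-c["cy"])/c["fy"]*z,z],-1)
    w=(p-t)@R; w[z==0]=np.nan
    return w
E
python3 - <<'E'
from h import *
import pickle
for n in("top","scene"):
    c=optics.capture(n); cv2.imwrite(f"pics/{n}0.png",c["color"]); pickle.dump(c,open(n+".pkl","wb"))
print(read_state())
E
```

```text
pics
{'time_s': 0.1, 'joint_positions': array([ 5.96733253e+01,  3.02752767e+01,  8.21480278e+01, -1.50861451e-03,
        6.76872994e+01, -1.02275988e+01]), 'qvel': array([ 0.03307379, -0.12350814, -0.05856128, -0.05383985, -0.00912392,
        0.00260976]), 'tau': array([ 6.07155448e-05, -4.40983129e+01, -1.77151394e+01,  6.34981901e-02,
        5.34212042e-02, -4.94803908e-05]), 'position': array([0.21443157, 0.5863817 , 0.22165756]), 'tcp_rot': array([[-9.39103086e-01,  3.43634231e-01, -9.53690056e-04],
       [ 3.43635406e-01,  9.39101640e-01, -1.67854408e-03],
       [ 3.18806693e-04, -1.90404759e-03, -9.99998136e-01]]), 'force': array([0.33524176, 0.75861795, 0.37540079]), 'moment': array([-0.02397938, -0.01127197,  0.01104966]), 'grasp_force': 0.0, 'opening': 0.9962618841513876}
```

View pics/top0.png

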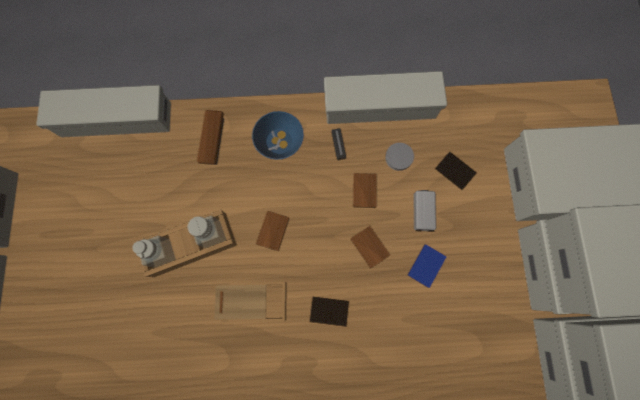

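View pics/scene0.png

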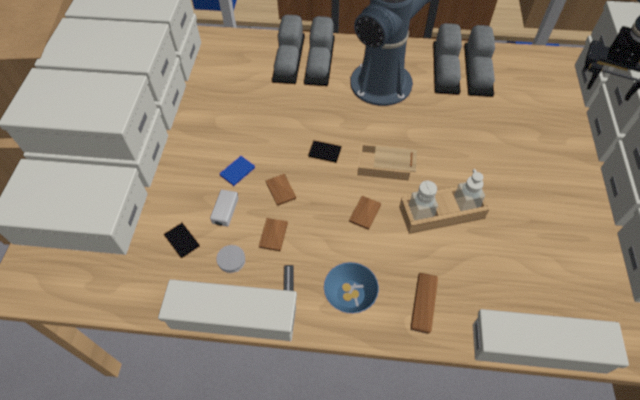

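The top view shows three brown plates at (272,230), (365,190) and (370,247). The black lookalikes are at (456,170) and (330,311), and the blue one is at (427,266); all three are excluded by colour. The capped bottle is at (200,227) and the dispenser bottle at (147,248). Next I'll measure the poses and check an enlarged crop.

Run:
```python
from h import *
import pickle
c=pickle.load(open("top.pkl","rb")); w=cloud(c)
np.set_printoptions(precision=4,suppress=True)
print(c["fx"],c["tvec"],c["rvec"])
img=c["color"].astype(int)
for name,(u,v) in dict(p1=(272,230),p2=(365,190),p3=(370,247)).items():
    s=w[v-28:v+28,u-28:u+28].reshape(-1,3)
    zc=np.median(w[v-4:v+5,u-4:u+5,2])
    m=np.abs(s[:,2]-zc)<0.0055
    q=s[m]; q=q[np.linalg.norm(q[:,:2]-w[v,u,:2],axis=1)<0.075]
    r=cv2.minAreaRect((q[:,:2]*1000).astype(np.float32))
    print(name,zc,len(q),r, w[v,u])
# cap
s=w[205:250,180:225].reshape(-1,3); 
top=np.nanmax(s[:,2]);q=s[s[:,2]>0.138]; print("cap",top,len(q),np.median(q,0),cv2.minEnclosingCircle((q[:,:2]*1000).astype(np.float32)))
s=w[200:280,120:240].reshape(-1,3); q=s[(s[:,2]>0.042)&(s[:,2]<0.056)]
print("rack",cv2.minAreaRect((q[:,:2]*1000).astype(np.float32)))
for n,(u,v) in dict(bowl=(278,135),multi=(339,144),tin=(400,156),lock=(425,210),brush=(210,137),blue=(427,266),blk=(330,311),frame=(275,300),disp=(147,248),fr2=(240,303)).items(): print(n,w[v,u])
cv2.imwrite("pics/crop0.png",cv2.resize(c["color"][150:290,120:460],None,fx=2.3,fy=2.3,interpolation=cv2.INTER_CUBIC))
```

```text
388.8846994138938 [-0.1168  0.5854  0.8795] [ 2.042  -2.147   0.2483]
p1 0.015173505374415846 838 ((517.8458862304688, -22.42319107055664), (60.73212432861328, 90.72320556640625), 70.11451721191406) [ 0.5178 -0.0236  0.0167]
p2 0.014427974693469493 768 ((612.66943359375, -264.53375244140625), (58.01679611206055, 91.95030212402344), 85.58863830566406) [ 0.6112 -0.2671  0.0134]
p3 0.015259032434584641 857 ((464.4507141113281, -266.8961486816406), (90.18785095214844, 60.349143981933594), 30.678234100341797) [ 0.4625 -0.2678  0.0167]
cap 0.15040382979176994 321 [0.5131 0.1255 0.1459] ((513.9967041015625, 126.32015228271484), 22.34636878967285)
rack ((494.0841369628906, 188.49542236328125), (91.77108001708984, 219.6685333251953), 18.579875946044922)
bowl [ 0.7729 -0.0455  0.0212]
multi [ 0.7394 -0.207   0.0197]
tin [ 0.6959 -0.3646  0.0237]
lock [ 0.5458 -0.4102  0.0361]
brush [0.7685 0.1311 0.04  ]
blue [ 0.4087 -0.4048  0.016 ]
blk [ 0.3134 -0.1593  0.0143]
frame [ 0.3456 -0.0261  0.0068]
disp [0.4728 0.2413 0.1289]
fr2 [0.3432 0.0523 0.0433]
```

View pics/crop0.png

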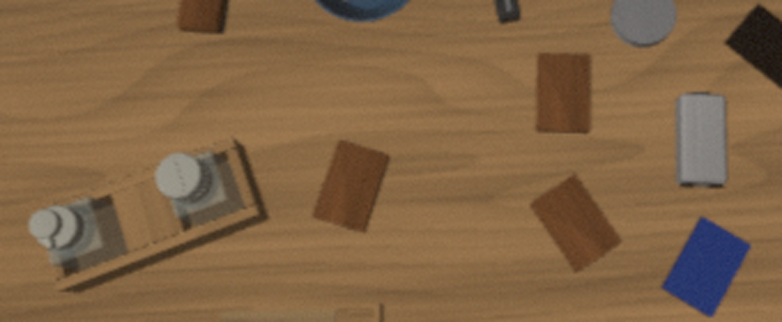

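The crop confirms three brown plates, with the blue lookalike at the lower right. The gripper's yaw already matches p1, so I'll move over p1, carry it onto p3, then fetch p2.

Request:
drive_tool([
  [87, -0.82, -0.78, 0, 0, 0, 0],
  [87, -0.82, -0.78, 0, 0, 0, 0],
  [87, -0.82, -0.78, 0, 0, 0, 0],
])

```text
time_s: 0.4
position: [0.275, 0.4626, 0.2219]
tcp_rot: [[-0.939, 0.343, -0.001], [0.343, 0.939, -0.002], [0.0, -0.002, -1.0]]
force: [1.1, 0.3, 0.5]
opening: 1.001
grasp_force: 0.0
```

Request:
drive_tool([
  [87, -0.82, -0.78, 0, 0, 0, 0],
  [87, -0.82, -0.78, 0, 0, 0, 0],
  [87, -0.82, -0.78, 0, 0, 0, 0],
])

```text
time_s: 0.7
position: [0.3356, 0.3409, 0.2223]
tcp_rot: [[-0.939, 0.344, -0.001], [0.344, 0.939, -0.001], [0.0, -0.001, -1.0]]
force: [0.7, -0.2, -0.1]
opening: 1.0
grasp_force: 0.0
```

Request:
drive_tool([
  [87, -0.82, -0.78, 0, 0, 0, 0],
  [87, -0.82, -0.78, 0, 0, 0, 0],
  [87, -0.82, -0.78, 0, 0, 0, 0],
])

```text
time_s: 1.0
position: [0.3962, 0.2194, 0.2224]
tcp_rot: [[-0.939, 0.345, -0.0], [0.345, 0.939, -0.001], [-0.0, -0.001, -1.0]]
force: [-0.3, 0.6, 0.3]
opening: 0.999
grasp_force: 0.0
```

Request:
drive_tool([
  [87, -0.82, -0.78, 0, 0, 0, 0],
  [87, -0.82, -0.78, 0, 0, 0, 0],
  [87, -0.82, -0.78, 0, 0, 0, 0],
])

```text
time_s: 1.3
position: [0.4568, 0.0974, 0.2225]
tcp_rot: [[-0.939, 0.345, 0.001], [0.345, 0.939, -0.0], [-0.001, -0.0, -1.0]]
force: [0.4, 0.3, 0.0]
opening: 0.998
grasp_force: 0.0
```

Request:
drive_tool([
  [87, -0.83, -0.78, 0.9, 0, 0, 0],
  [87, -0.83, -0.78, 0.9, 0, 0, 0],
  [87, -0.83, -0.78, 0.9, 0, 0, 0],
  [87, -0.83, -0.78, 0.9, 0, 0, 0],
  [87, -0.83, -0.78, 0.9, 0, 0, 0],
])

```text
time_s: 1.8
position: [0.5172, -0.0244, 0.1121]
tcp_rot: [[-0.938, 0.347, -0.003], [0.347, 0.938, 0.001], [0.003, -0.001, -1.0]]
force: [-0.4, 0.1, 1.3]
opening: 0.997
grasp_force: 0.0
```

```bash
cat >> h.py <<'E'
def to(x,y,z,yaw=None):
    "normalised shift (tool axes now) and yaw turn from measured pose to target; yaw = angle of tool y, deg"
    s=read_state(); R=s["tcp_rot"]; p=s["position"]
    a=np.degrees(np.arctan2(R[1,1],R[0,1]))
    d=R.T@(np.array([x,y,z])-p)/.12
    t=0 if yaw is None else -np.radians((yaw-a+90)%180-90)/1.5
    print("t %.2f"%s["time_s"],"pos",p.round(4),"yaw %.2f"%a,"tilt",R[:2,2].round(4),"j6 %.1f"%s["joint_positions"][5],"F",s["force"].round(1),"open %.1f"%(87*s["opening"]),"grip %.1f"%s["grasp_force"],"| shift",d.round(3),"turn %.3f"%t)
E
python3 -c "
from h import *
to(.518,-.0224,.005,70.1)"
```

```text
t 1.80 pos [ 0.5172 -0.0244  0.1121] yaw 69.68 tilt [-0.0032  0.0005] j6 -84.7 F [-0.4  0.1  1.3] open 86.7 grip 0.0 | shift [-0.004  0.018  0.892] turn -0.005
```

Request:
drive_tool([
  [87, 0, 0.018, 0.5, 0, 0, 0],
  [87, 0, 0.018, 0.89, 0, 0, 0],
  [87, 0, 0.018, 0.89, 0, 0, 0],
  [87, 0, 0.018, 0.89, 0, 0, 0],
])

```text
time_s: 2.2
position: [0.5164, -0.0189, 0.0072]
tcp_rot: [[-0.939, 0.343, -0.004], [0.343, 0.939, 0.001], [0.004, -0.0, -1.0]]
force: [0.4, -0.4, 0.4]
opening: 0.997
grasp_force: 0.0
```

Request:
drive_tool([
  [40, 0, 0, 0, 0, 0, 0],
  [40, 0, 0, 0, 0, 0, 0],
  [40, 0, 0, 0, 0, 0, 0],
  [40, 0, 0, 0, 0, 0, 0],
  [40, 0, 0, 0, 0, 0, 0],
  [40, 0, 0, 0, 0, 0, 0],
])

```text
time_s: 2.8
position: [0.5187, -0.0203, 0.0092]
tcp_rot: [[-0.939, 0.344, 0.002], [0.344, 0.939, -0.001], [-0.003, 0.0, -1.0]]
force: [-0.9, 0.8, 9.7]
opening: 0.679
grasp_force: 30.0
```

```bash
python3 -c "
from h import *
to(.518,-.0224,.005,70.1);print(read_state()['joint_positions'].round(1))"
```

```text
t 2.80 pos [ 0.5187 -0.0203  0.0092] yaw 69.90 tilt [ 0.0024 -0.0006] j6 -84.5 F [-0.9  0.8  9.7] open 59.1 grip 30.0 | shift [-0.001 -0.019  0.035] turn -0.002
[-14.6  42.5 105.8  -0.   31.6 -84.5]
```

Request:
drive_tool([
  [40, 0, 0, -0.2, 0, 0, 0],
  [40, 0, 0, -0.6, 0, 0, 0],
  [40, 0, 0, -0.6, 0, 0, 0],
  [40, 0, 0, -0.6, 0, 0, 0],
])

```text
time_s: 3.2
position: [0.5186, -0.0202, 0.081]
tcp_rot: [[-0.939, 0.344, 0.003], [0.344, 0.939, -0.001], [-0.003, 0.0, -1.0]]
force: [-0.1, -0.3, -0.1]
opening: 0.685
grasp_force: 30.0
```

```bash
python3 -c "
from h import *
to(.6127,-.2645,.081,85.6)"
```

```text
t 3.20 pos [ 0.5186 -0.0202  0.081 ] yaw 69.90 tilt [ 0.003  -0.0007] j6 -84.5 F [-0.1 -0.3 -0.1] open 59.6 grip 30.0 | shift [-1.436 -1.642  0.004] turn -0.183
```

Request:
drive_tool([
  [40, -0.36, -0.41, 0, 0, 0, 0],
  [40, -0.72, -0.82, 0, 0, 0, 0],
  [40, -0.72, -0.82, 0, 0, 0, 0],
  [40, -0.72, -0.82, 0, 0, 0, 0],
])

```text
time_s: 3.6
position: [0.5671, -0.1467, 0.0785]
tcp_rot: [[-0.938, 0.348, 0.002], [0.348, 0.938, -0.002], [-0.003, -0.001, -1.0]]
force: [0.5, -0.0, -0.5]
opening: 0.682
grasp_force: 30.0
```

Request:
drive_tool([
  [40, -0.36, -0.41, 0, 0, 0, -0.09],
  [40, -0.716, -0.822, 0, 0, 0, -0.183],
  [40, -0.716, -0.822, 0, 0, 0, -0.183],
  [40, -0.716, -0.822, 0, 0, 0, -0.183],
  [40, -0.716, -0.822, 0, 0, 0, -0.183],
])

```text
time_s: 4.1
position: [0.6103, -0.2631, 0.0777]
tcp_rot: [[-0.997, 0.077, -0.004], [0.077, 0.997, 0.003], [0.004, 0.003, -1.0]]
force: [-0.4, -0.0, -0.4]
opening: 0.682
grasp_force: 30.0
```

```bash
python3 -c "
from h import *
to(.6127,-.2645,.024,85.6)"
```

```text
t 4.10 pos [ 0.6103 -0.2631  0.0777] yaw 85.56 tilt [-0.0039  0.0031] j6 -118.5 F [-0.4 -0.  -0.4] open 59.3 grip 30.0 | shift [-0.023 -0.011  0.448] turn -0.000
```

Request:
drive_tool([
  [40, -0.018, -0.008, 0.2, 0, 0, 0],
  [40, -0.018, -0.008, 0.4, 0, 0, 0],
  [40, -0.018, -0.008, 0.4, 0, 0, 0],
  [40, -0.018, -0.008, 0.4, 0, 0, 0],
])

```text
time_s: 4.5
position: [0.6128, -0.2631, 0.0309]
tcp_rot: [[-0.997, 0.075, -0.003], [0.075, 0.997, 0.002], [0.003, 0.002, -1.0]]
force: [0.3, -0.1, -1.5]
opening: 0.68
grasp_force: 30.0
```

```bash
python3 -c "
from h import *
to(.6127,-.2645,.0237,85.6)"
```

```text
t 4.50 pos [ 0.6128 -0.2631  0.0309] yaw 85.71 tilt [-0.0032  0.0023] j6 -118.5 F [ 0.3 -0.1 -1.5] open 59.2 grip 30.0 | shift [-0.    -0.012  0.06 ] turn 0.001
```

Request:
drive_tool([
  [40, 0, -0.01, 0.03, 0, 0, 0],
  [40, 0, -0.01, 0.055, 0, 0, 0],
  [40, 0, -0.01, 0.055, 0, 0, 0],
  [40, 0, -0.01, 0.055, 0, 0, 0],
])

```text
time_s: 4.9
position: [0.6141, -0.2667, 0.0256]
tcp_rot: [[-0.997, 0.076, 0.001], [0.076, 0.997, -0.0], [-0.001, -0.0, -1.0]]
force: [-1.5, 0.3, -0.2]
opening: 0.681
grasp_force: 30.0
```

```bash
python3 -c "
from h import *
to(.6127,-.2645,.0237,85.6)"
```

```text
t 4.90 pos [ 0.6141 -0.2667  0.0256] yaw 85.62 tilt [ 0.0006 -0.0004] j6 -118.6 F [-1.5  0.3 -0.2] open 59.3 grip 30.0 | shift [0.013 0.018 0.016] turn 0.000
```

Request:
drive_tool([
  [40, 0.005, 0.005, 0.015, 0, 0, 0],
  [40, 0.005, 0.005, 0.02, 0, 0, 0],
  [87, 0.005, 0.005, 0.02, 0, 0, 0],
  [87, 0.005, 0.005, 0.02, 0, 0, 0],
  [87, 0.005, 0.005, 0.02, 0, 0, 0],
  [87, 0.005, 0.005, -0.2, 0, 0, 0],
  [87, 0, 0, -0.6, 0, 0, 0],
  [87, 0, 0, -0.6, 0, 0, 0],
])

```text
time_s: 5.7
position: [0.6182, -0.2693, 0.1035]
tcp_rot: [[-0.997, 0.076, 0.011], [0.076, 0.997, -0.007], [-0.012, -0.006, -1.0]]
force: [1.6, -0.4, 0.1]
opening: 0.991
grasp_force: 0.0
```

```bash
cat >> h.py <<'E'
def rect(u,v,w,lo,hi,k=30):
    "minAreaRect in mm of points with lo<z<hi around pixel"
    s=w[v-k:v+k,u-k:u+k].reshape(-1,3); q=s[(s[:,2]>lo)&(s[:,2]<hi)]
    return len(q),np.round(q[:,:2].mean(0)*1000,1),np.median(q[:,2]).round(4),cv2.minAreaRect((q[:,:2]*1000).astype(np.float32))
E
python3 -c "
from h import *
to(.4645,-.2669,.1,-59.3)
c=optics.capture('top');cv2.imwrite('pics/top1.png',c['color'][120:300,250:490].repeat(3,0).repeat(3,1))
import pickle;pickle.dump(c,open('top1.pkl','wb'))"
```

```text
t 5.70 pos [ 0.6182 -0.2693  0.1035] yaw 85.64 tilt [ 0.0111 -0.0072] j6 -118.7 F [ 1.6 -0.4  0.1] open 86.2 grip 0.0 | shift [ 1.279 -0.077  0.015] turn -0.408
```

View pics/top1.png

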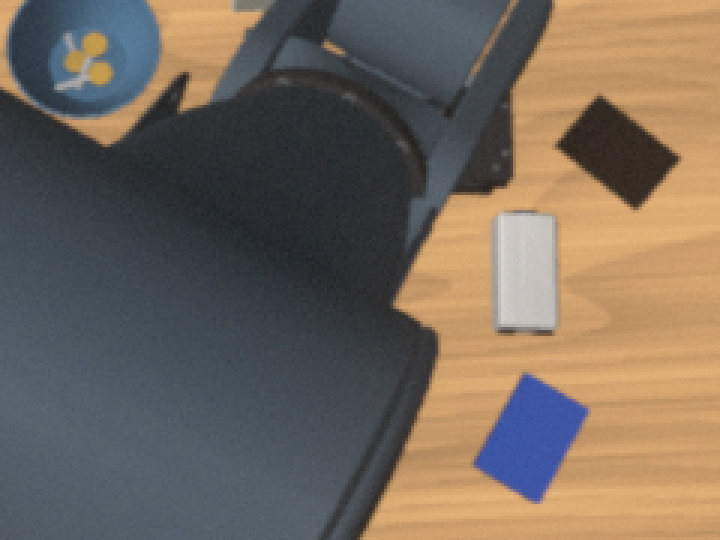

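The arm hides the pile in the top view, and only the bystanders show. I'll measure the pile and p3 from the scene camera instead.

Run:
```python
from h import *
import pickle
c=optics.capture('scene'); w=cloud(c); w0=cloud(pickle.load(open('scene.pkl','rb')))
for n,ww,lo,hi in(("p2 before",w0,.008,.02),("pile",w,.022,.034),("pile low",w,.004,.02)):
    s=ww.reshape(-1,3); m=(np.linalg.norm(s[:,:2]-[.6127,-.2645],axis=1)<.075)&(s[:,2]>lo)&(s[:,2]<hi)
    q=s[m]; print(n,len(q),q[:,:2].mean(0) if len(q) else 0,np.median(q[:,2]),cv2.minAreaRect((q[:,:2]*1000).astype(np.float32)))
for n,ww in(("p3 0",w0),("p3 now",w)):
    s=ww.reshape(-1,3); m=(np.linalg.norm(s[:,:2]-[.4645,-.2669],axis=1)<.075)&(s[:,2]>.008)&(s[:,2]<.02)
    q=s[m]; print(n,len(q),q[:,:2].mean(0),cv2.minAreaRect((q[:,:2]*1000).astype(np.float32)))
cv2.imwrite('pics/sc1.png',cv2.resize(c['color'][130:300,150:400],None,fx=3,fy=3,interpolation=cv2.INTER_CUBIC))
```

```text
p2 before 649 [ 0.61439834 -0.26751642] 0.01231500731831077 ((613.7987670898438, -267.78131103515625), (61.43618392944336, 94.34869384765625), 84.74510955810547)
pile 637 [ 0.61670241 -0.26624963] 0.026149569989667606 ((615.7114868164062, -265.6632080078125), (60.58929443359375, 93.01897430419922), 85.3147201538086)
pile low 71 [ 0.64815681 -0.26304057] 0.013798979510179594 ((612.5301513671875, -270.23944091796875), (129.791015625, 81.06036376953125), 1.5887666940689087)
p3 0 531 [ 0.46645043 -0.26911786] ((456.2002258300781, -253.64065551757812), (92.84074401855469, 97.46644592285156), 29.721881866455078)
p3 now 204 [ 0.46462747 -0.26455855] ((462.60333251953125, -263.525146484375), (42.65533447265625, 99.62390899658203), 82.30973052978516)
```

View pics/sc1.png

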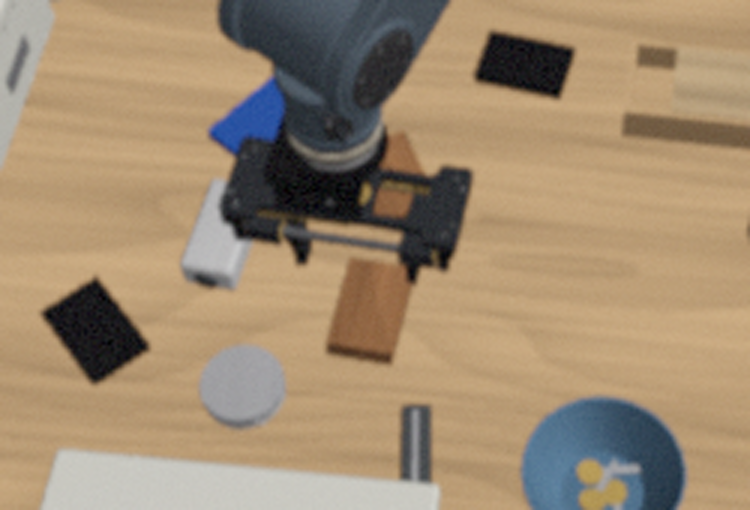

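The scene view shows the two-plate pile squarely aligned at (370,310), with the gripper above it and p3 partly visible at (400,170). Next is p3.

Request:
drive_tool([
  [87, 0.3, -0.04, 0, 0, 0, 0.1],
  [87, 0.64, -0.04, 0, 0, 0, 0.75],
  [87, 0.64, -0.04, 0, 0, 0, 0.75],
  [87, 0.64, -0.04, 0, 0, 0, 0.75],
  [87, 0.64, -0.04, 0, 0, 0, 0.75],
  [87, 0.64, -0.04, 0, 0, 0, 0.75],
  [87, 0.64, -0.04, 0, 0, 0, 0.75],
  [87, 0.64, -0.04, 0, 0, 0, 0.75],
])

```text
time_s: 6.6
position: [0.5357, -0.2647, 0.0953]
tcp_rot: [[-0.357, 0.934, -0.003], [0.934, 0.357, 0.002], [0.003, -0.002, -1.0]]
force: [-0.3, 0.3, 0.3]
opening: 1.001
grasp_force: 0.0
```

```bash
python3 -c "
from h import *
to(.4645,-.2669,.1,-59.3)"
```

```text
t 6.60 pos [ 0.5357 -0.2647  0.0953] yaw 20.91 tilt [-0.0031  0.0024] j6 -57.9 F [-0.3  0.3  0.3] open 87.1 grip 0.0 | shift [ 0.195 -0.561 -0.037] turn 0.933
```

Request:
drive_tool([
  [87, 0.1, -0.3, 0, 0, 0, 0.1],
  [87, 0.195, -0.561, 0, 0, 0, 0.76],
  [87, 0.195, -0.561, 0, 0, 0, 0.76],
  [87, 0.195, -0.561, 0, 0, 0, 0.76],
  [87, 0.195, -0.561, 0, 0, 0, 0.76],
  [87, 0.195, -0.561, 0, 0, 0, 0.76],
  [87, 0.195, -0.561, 0, 0, 0, 0.76],
  [87, 0.195, -0.561, 0, 0, 0, 0.76],
])

```text
time_s: 7.4
position: [0.4646, -0.2671, 0.0956]
tcp_rot: [[0.7, 0.714, -0.003], [0.714, -0.7, 0.002], [-0.0, -0.004, -1.0]]
force: [-0.2, -0.3, 0.1]
opening: 1.0
grasp_force: 0.0
```

```bash
python3 -c "
from h import *
to(.4645,-.2669,.009,-59.3)"
```

```text
t 7.40 pos [ 0.4646 -0.2671  0.0956] yaw -44.42 tilt [-0.0027  0.0024] j6 2.6 F [-0.2 -0.3  0.1] open 87.0 grip 0.0 | shift [0.    0.001 0.722] turn 0.173
```

Request:
drive_tool([
  [87, 0, 0, 0.1, 0, 0, 0.173],
  [87, 0, 0, 0.3, 0, 0, 0.173],
  [87, 0, 0, 0.6, 0, 0, 0.173],
  [87, 0, 0, 0.6, 0, 0, 0.173],
])

```text
time_s: 7.8
position: [0.4621, -0.265, 0.0204]
tcp_rot: [[0.857, 0.515, -0.009], [0.515, -0.857, 0.008], [-0.004, -0.011, -1.0]]
force: [-0.9, 1.8, -0.5]
opening: 1.001
grasp_force: 0.0
```

```bash
python3 -c "
from h import *
to(.4645,-.2669,.009,-59.3)"
```

```text
t 7.80 pos [ 0.4621 -0.265   0.0204] yaw -59.02 tilt [-0.009  0.008] j6 17.2 F [-0.9  1.8 -0.5] open 87.1 grip 0.0 | shift [0.009 0.025 0.095] turn 0.003
```

Request:
drive_tool([
  [87, 0, 0, 0.1, 0, 0, 0],
  [87, 0, 0, 0.1, 0, 0, 0],
  [87, 0, 0, 0.1, 0, 0, 0],
  [87, 0, 0, 0.1, 0, 0, 0],
])

```text
time_s: 8.2
position: [0.4664, -0.2685, 0.0143]
tcp_rot: [[0.857, 0.515, 0.002], [0.515, -0.857, -0.001], [0.001, 0.002, -1.0]]
force: [-0.4, -0.9, 0.5]
opening: 0.995
grasp_force: 0.0
```

```bash
python3 -c "
from h import *
to(.4645,-.2669,.009,-59.3)"
```

```text
t 8.20 pos [ 0.4664 -0.2685  0.0143] yaw -59.01 tilt [ 0.0016 -0.0014] j6 17.2 F [-0.4 -0.9  0.5] open 86.6 grip 0.0 | shift [-0.006 -0.02   0.044] turn 0.003
```

Request:
drive_tool([
  [87, 0, -0.005, 0.03, 0, 0, 0],
  [87, 0, -0.005, 0.03, 0, 0, 0],
  [87, 0, -0.005, 0.03, 0, 0, 0],
])

```text
time_s: 8.5
position: [0.4655, -0.2675, 0.0098]
tcp_rot: [[0.857, 0.515, 0.0], [0.515, -0.857, -0.0], [0.0, 0.0, -1.0]]
force: [-1.2, 0.5, 0.2]
opening: 1.001
grasp_force: 0.0
```

Request:
drive_tool([
  [40, 0, 0, 0, 0, 0, 0],
  [40, 0, 0, 0, 0, 0, 0],
  [40, 0, 0, 0, 0, 0, 0],
  [40, 0, 0, 0, 0, 0, 0],
  [40, 0, 0, 0, 0, 0, 0],
])

```text
time_s: 9.0
position: [0.4655, -0.2676, 0.0096]
tcp_rot: [[0.857, 0.515, 0.0], [0.515, -0.857, -0.0], [0.0, 0.0, -1.0]]
force: [0.5, 0.4, 0.4]
opening: 0.684
grasp_force: 30.0
```

```bash
python3 -c "
from h import *
to(.613,-.266,.11,-94.4)"
```

```text
t 9.00 pos [ 0.4655 -0.2676  0.0096] yaw -59.02 tilt [ 0.0001 -0.0001] j6 17.2 F [0.5 0.4 0.4] open 59.5 grip 30.0 | shift [ 1.061  0.622 -0.837] turn 0.412
```

Request:
drive_tool([
  [40, 0, 0, -0.2, 0, 0, 0],
  [40, 0, 0, -0.55, 0, 0, 0],
  [40, 0.4, 0.2, -0.55, 0, 0, 0.08],
  [40, 0.7, 0.41, -0.55, 0, 0, 0.18],
  [40, 0.95, 0.57, -0.55, 0, 0, 0.28],
  [40, 1, 0.62, -0.55, 0, 0, 0.38],
  [40, 1, 0.62, -0.55, 0, 0, 0.412],
  [40, 1, 0.62, -0.55, 0, 0, 0.412],
])

```text
time_s: 9.8
position: [0.6066, -0.2691, 0.0751]
tcp_rot: [[0.997, -0.076, -0.001], [-0.076, -0.997, 0.0], [-0.001, -0.0, -1.0]]
force: [0.3, 0.4, -0.3]
opening: 0.679
grasp_force: 30.0
```

Request:
drive_tool([
  [40, 0.05, 0, 0, 0, 0, 0],
  [40, 0.05, 0, 0, 0, 0, 0],
  [40, 0.05, 0, 0, 0, 0, 0],
  [40, 0.05, 0, 0, 0, 0, 0],
])

```text
time_s: 10.2
position: [0.6123, -0.27, 0.0756]
tcp_rot: [[0.997, -0.077, -0.0], [-0.077, -0.997, 0.0], [-0.0, -0.0, -1.0]]
force: [-0.0, 0.3, 0.2]
opening: 0.683
grasp_force: 30.0
```

```bash
python3 -c "
from h import *
to(.613,-.266,.0385,-94.4)"
```

```text
t 10.20 pos [ 0.6123 -0.27    0.0756] yaw -94.42 tilt [-0.0003  0.0002] j6 61.1 F [-0.   0.3  0.2] open 59.4 grip 30.0 | shift [ 0.003 -0.033  0.309] turn -0.000
```

Request:
drive_tool([
  [40, 0.003, -0.033, 0.07, 0, 0, 0],
  [40, 0.003, -0.033, 0.15, 0, 0, 0],
  [40, 0.003, -0.033, 0.22, 0, 0, 0],
  [40, 0.003, -0.033, 0.27, 0, 0, 0],
  [40, 0.003, -0.033, 0.28, 0, 0, 0],
  [40, 0.003, -0.033, 0.28, 0, 0, 0],
  [40, 0.003, -0.033, 0.28, 0, 0, 0],
  [40, 0.003, -0.033, 0.28, 0, 0, 0],
])

```text
time_s: 11.0
position: [0.6136, -0.2663, 0.0424]
tcp_rot: [[0.997, -0.077, 0.001], [-0.077, -0.997, -0.001], [0.001, 0.0, -1.0]]
force: [0.1, -0.3, -1.1]
opening: 0.683
grasp_force: 30.0
```

```bash
python3 -c "
from h import *
to(.613,-.266,.0385,-94.4)"
```

```text
t 11.00 pos [ 0.6136 -0.2663  0.0424] yaw -94.43 tilt [ 0.0008 -0.0005] j6 61.4 F [ 0.1 -0.3 -1.1] open 59.4 grip 30.0 | shift [-0.005 -0.002  0.032] turn -0.000
```

Request:
drive_tool([
  [40, -0.003, 0, 0.02, 0, 0, 0],
  [40, -0.003, 0, 0.038, 0, 0, 0],
  [40, -0.003, 0, 0.038, 0, 0, 0],
  [40, -0.003, 0, 0.038, 0, 0, 0],
])

```text
time_s: 11.4
position: [0.613, -0.2661, 0.0376]
tcp_rot: [[0.997, -0.077, 0.0], [-0.077, -0.997, -0.0], [0.0, 0.0, -1.0]]
force: [-0.0, 0.1, 1.4]
opening: 0.677
grasp_force: 30.0
```

Request:
drive_tool([
  [87, 0, 0, 0, 0, 0, 0],
  [87, 0, 0, 0, 0, 0, 0],
  [87, 0, 0, 0, 0, 0, 0],
  [87, 0, 0, 0, 0, 0, 0],
  [87, 0, 0, -0.1, 0, 0, 0],
  [87, 0, 0, -0.3, 0, 0, 0],
  [87, 0, 0, -0.6, 0, 0, 0],
  [87, 0, 0, -0.95, 0, 0, 0],
])

```text
time_s: 12.2
position: [0.6121, -0.2655, 0.152]
tcp_rot: [[0.997, -0.077, -0.002], [-0.077, -0.997, 0.001], [-0.002, -0.001, -1.0]]
force: [0.3, -0.8, 0.4]
opening: 0.997
grasp_force: 0.0
```

Run:
```python
from h import *
import pickle
to(.514,.1263,.2,-70)
c=optics.capture('scene'); w=cloud(c); w0=cloud(pickle.load(open('scene.pkl','rb')))
s=w.reshape(-1,3); m=(np.linalg.norm(s[:,:2]-[.6127,-.2645],axis=1)<.075)&(s[:,2]>.035)&(s[:,2]<.048)
q=s[m]; print(len(q),q[:,:2].mean(0),np.median(q[:,2]),cv2.minAreaRect((q[:,:2]*1000).astype(np.float32)))
cv2.imwrite('pics/sc2.png',cv2.resize(c['color'][195:275,230:320],None,fx=6,fy=6,interpolation=cv2.INTER_CUBIC))
```

```text
t 12.20 pos [ 0.6121 -0.2655  0.152 ] yaw -94.43 tilt [-0.0022  0.0015] j6 61.4 F [ 0.3 -0.8  0.4] open 86.7 grip 0.0 | shift [-1.068 -3.193 -0.393] turn -0.284
679 [ 0.61338349 -0.26538676] 0.0400999411702562 ((611.2176513671875, -265.5721435546875), (60.5535888671875, 94.01819610595703), 85.32415771484375)
```

View pics/sc2.png

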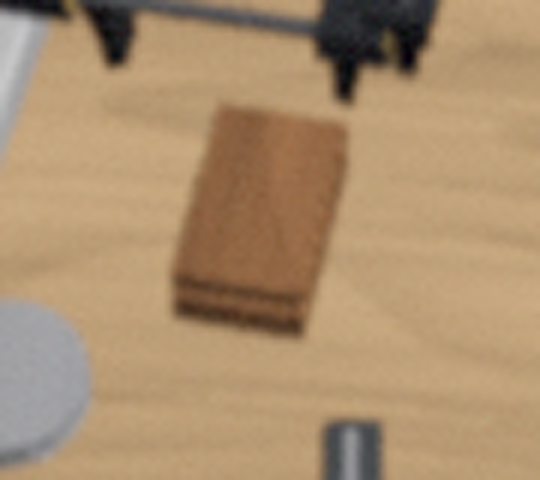

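The three-plate pile at (260,215) is square: the centres agree within about 4 mm and the edges are parallel. On to the cap.

Request:
drive_tool([
  [87, -0.13, -0.3, -0.4, 0, 0, 0],
  [87, -0.27, -0.8, -0.4, 0, 0, 0],
  [87, -0.27, -0.8, -0.4, 0, 0, 0],
])

```text
time_s: 12.55
position: [0.5873, -0.1647, 0.2019]
tcp_rot: [[0.997, -0.076, 0.002], [-0.076, -0.997, 0.0], [0.002, -0.001, -1.0]]
force: [-0.4, -0.1, 0.1]
opening: 0.997
grasp_force: 0.0
```

Request:
drive_tool([
  [87, -0.27, -0.8, 0, 0, 0, 0],
  [87, -0.27, -0.8, 0, 0, 0, 0],
  [87, -0.27, -0.8, 0, 0, 0, 0],
])

```text
time_s: 12.85
position: [0.5598, -0.0638, 0.1993]
tcp_rot: [[0.997, -0.072, -0.004], [-0.072, -0.997, 0.003], [-0.004, -0.003, -1.0]]
force: [-0.3, -0.3, -1.2]
opening: 1.0
grasp_force: 0.0
```

Request:
drive_tool([
  [87, -0.27, -0.8, 0, 0, 0, 0],
  [87, -0.27, -0.8, 0, 0, 0, 0],
  [87, -0.27, -0.8, 0, 0, 0, 0],
])

```text
time_s: 13.15
position: [0.5355, 0.0331, 0.1993]
tcp_rot: [[0.997, -0.072, -0.003], [-0.072, -0.997, 0.002], [-0.003, -0.002, -1.0]]
force: [-0.7, -1.0, 0.0]
opening: 1.0
grasp_force: 0.0
```

Request:
drive_tool([
  [87, -0.26, -0.79, 0, 0, 0, -0.1],
  [87, -0.26, -0.79, 0, 0, 0, -0.7],
  [87, -0.26, -0.79, 0, 0, 0, -0.7],
  [87, -0.26, -0.79, 0, 0, 0, -0.7],
  [87, -0.26, -0.79, 0, 0, 0, -0.7],
  [87, -0.26, -0.79, 0, 0, 0, -0.7],
  [87, -0.26, -0.79, 0, 0, 0, -0.7],
  [87, -0.26, -0.79, 0, 0, 0, -0.7],
])

```text
time_s: 13.95
position: [0.5153, 0.1246, 0.1995]
tcp_rot: [[0.564, 0.826, 0.001], [0.826, -0.564, -0.001], [-0.0, 0.001, -1.0]]
force: [0.4, -0.2, -0.0]
opening: 1.001
grasp_force: 0.0
```

Run:
```python
from h import *
to(.5142,.1265,.127,-34)
c=optics.capture('top'); w=cloud(c); s=w.reshape(-1,3)
m=(np.linalg.norm(s[:,:2]-[.6127,-.2645],axis=1)<.075)&(s[:,2]>.035)&(s[:,2]<.055)
q=s[m]; print(len(q),q[:,:2].mean(0) if len(q) else 0)
c=optics.capture('wrist'); cv2.imwrite('pics/wr.png',c['color'])
```

```text
t 13.95 pos [0.5153 0.1246 0.1995] yaw -34.30 tilt [ 0.0009 -0.0006] j6 35.8 F [ 0.4 -0.2 -0. ] open 87.1 grip 0.0 | shift [ 0.008 -0.017  0.604] turn -0.003
832 [ 0.60927335 -0.26265196]
```

View pics/wr.png

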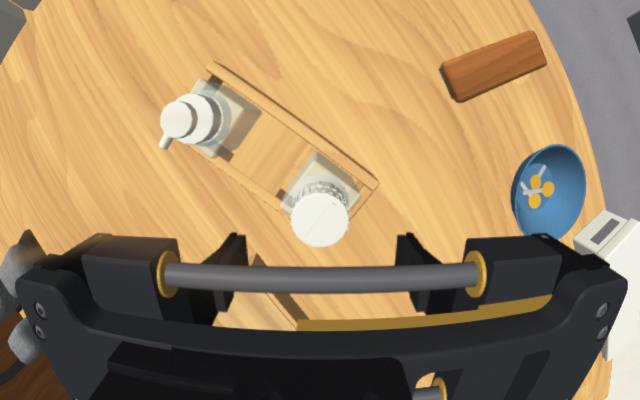

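In the wrist view the cap at (320,220) is centred between the fingers, with the dispenser clear at (190,120). I'll descend and grip.

Request:
drive_tool([
  [87, 0.008, -0.017, 0.1, 0, 0, 0],
  [87, 0.008, -0.017, 0.25, 0, 0, 0],
  [87, 0.008, -0.017, 0.4, 0, 0, 0],
  [87, 0.008, -0.017, 0.52, 0, 0, 0],
  [87, 0.008, -0.017, 0.6, 0, 0, 0],
  [87, 0.008, -0.017, 0.6, 0, 0, 0],
  [87, 0.008, -0.017, 0.6, 0, 0, 0],
  [87, 0.008, -0.017, 0.6, 0, 0, 0],
])

```text
time_s: 14.85
position: [0.5139, 0.1275, 0.128]
tcp_rot: [[0.563, 0.826, 0.002], [0.826, -0.563, 0.0], [0.001, 0.001, -1.0]]
force: [-0.2, -0.1, 1.4]
opening: 1.002
grasp_force: 0.0
```

Request:
drive_tool([
  [25, 0, 0, 0, 0, 0, 0],
  [25, 0, 0, 0, 0, 0, 0],
  [25, 0, 0, 0, 0, 0, 0],
  [25, 0, 0, 0, 0, 0, 0],
  [25, 0, 0, 0, 0, 0, 0],
  [25, 0, 0, 0, 0, 0, 0],
  [25, 0, 0, 0, 0, 0, 0],
])

```text
time_s: 15.55
position: [0.5133, 0.1274, 0.1274]
tcp_rot: [[0.563, 0.826, 0.0], [0.826, -0.563, -0.0], [0.0, 0.0, -1.0]]
force: [-0.3, -0.1, 1.2]
opening: 0.498
grasp_force: 30.0
```

```bash
python3 -c "
from h import *
to(.5142,.1265,.127,-34);print(read_state()['moment'])"
```

```text
t 15.55 pos [0.5133 0.1274 0.1274] yaw -34.26 tilt [ 0.0001 -0.0001] j6 36.1 F [-0.3 -0.1  1.2] open 43.3 grip 30.0 | shift [-0.002  0.01   0.003] turn -0.003
[-0.14190328  0.09420035 -0.05533777]
```

Request:
drive_tool([
  [25, 0, 0, 0, 0, 0, 0.04],
  [25, 0, 0, 0, 0, 0, 0.08],
  [25, 0, 0, 0, 0, 0, 0.12],
  [25, 0, 0, 0, 0, 0, 0.16],
  [25, 0, 0, 0, 0, 0, 0.19],
  [25, 0, 0, 0, 0, 0, 0.19],
])

```text
time_s: 16.15
position: [0.5139, 0.1266, 0.1275]
tcp_rot: [[0.77, 0.638, 0.001], [0.638, -0.77, -0.002], [-0.0, 0.003, -1.0]]
force: [0.1, -3.1, -0.6]
opening: 0.502
grasp_force: 30.0
```

```bash
python3 -c "
from h import *
to(.5142,.1265,.127,-34);print(read_state()['moment'])"
```

```text
t 16.15 pos [0.5139 0.1266 0.1275] yaw -50.37 tilt [ 0.0013 -0.0023] j6 52.3 F [ 0.1 -3.1 -0.6] open 43.7 grip 30.0 | shift [0.001 0.002 0.004] turn -0.191
[-0.71230923 -0.15509373  0.72009317]
```

The moment rose to 0.72 N·m, so that way hits a stop. I'll turn the other way.

Request:
drive_tool([
  [25, 0, 0, 0, 0, 0, -0.07],
  [25, 0, 0, 0, 0, 0, -0.14],
  [25, 0, 0, 0, 0, 0, -0.21],
  [25, 0, 0, 0, 0, 0, -0.28],
  [25, 0, 0, 0, 0, 0, -0.35],
  [25, 0, 0, 0, 0, 0, -0.4],
  [25, 0, 0, 0, 0, 0, -0.4],
])

```text
time_s: 16.85
position: [0.5131, 0.1278, 0.1274]
tcp_rot: [[0.28, 0.96, -0.0], [0.96, -0.28, 0.001], [0.001, -0.001, -1.0]]
force: [-0.4, 0.3, 0.3]
opening: 0.5
grasp_force: 30.0
```

```bash
python3 -c "
from h import *
to(.5142,.1265,.127,-34);print(read_state()['moment'])"
```

```text
t 16.85 pos [0.5131 0.1278 0.1274] yaw -16.26 tilt [-0.0003  0.0008] j6 18.1 F [-0.4  0.3  0.3] open 43.5 grip 30.0 | shift [-0.008  0.012  0.004] turn 0.206
[-0.11077651  0.16216068  0.02301793]
```

This way turns freely (0.02 N·m), so I'll turn on to about 80° from the start.

Request:
drive_tool([
  [25, 0, 0, 0, 0, 0, -0.09],
  [25, 0, 0, 0, 0, 0, -0.18],
  [25, 0, 0, 0, 0, 0, -0.27],
  [25, 0, 0, 0, 0, 0, -0.36],
  [25, 0, 0, 0, 0, 0, -0.45],
  [25, 0, 0, 0, 0, 0, -0.54],
  [25, 0, 0, 0, 0, 0, -0.62],
  [25, 0, 0, 0, 0, 0, -0.64],
])

```text
time_s: 17.65
position: [0.513, 0.1277, 0.1274]
tcp_rot: [[-0.627, 0.779, -0.001], [0.779, 0.627, 0.001], [0.001, -0.0, -1.0]]
force: [-0.0, 1.0, 0.7]
opening: 0.5
grasp_force: 30.0
```

Request:
drive_tool([
  [25, 0, 0, 0, 0, 0, 0],
  [25, 0, 0, 0, 0, 0, 0],
  [25, 0, 0, 0, 0, 0, 0],
])

```text
time_s: 17.95
position: [0.5131, 0.1277, 0.1274]
tcp_rot: [[-0.625, 0.78, -0.0], [0.78, 0.625, 0.0], [0.0, 0.0, -1.0]]
force: [-0.8, -0.6, 1.9]
opening: 0.499
grasp_force: 30.0
```

```bash
python3 -c "
from h import *
to(.5142,.1265,.127,38.6);print(read_state()['moment'])"
```

```text
t 17.95 pos [0.5131 0.1277 0.1274] yaw 38.71 tilt [-0.0003  0.0004] j6 -36.9 F [-0.8 -0.6  1.9] open 43.4 grip 30.0 | shift [-0.013  0.001  0.004] turn 0.001
[0.07705274 0.1188584  0.02711367]
```

Now lift gently, checking the force.

Request:
drive_tool([
  [25, 0, 0, -0.02, 0, 0, 0],
  [25, 0, 0, -0.05, 0, 0, 0],
  [25, 0, 0, -0.08, 0, 0, 0],
  [25, 0, 0, -0.08, 0, 0, 0],
])

```text
time_s: 18.35
position: [0.5138, 0.1275, 0.1376]
tcp_rot: [[-0.626, 0.779, 0.001], [0.779, 0.626, 0.0], [-0.001, 0.001, -1.0]]
force: [1.1, -0.0, -0.5]
opening: 0.496
grasp_force: 30.0
```

```bash
python3 -c "
from h import *
to(.5142,.1265,.127,38.6)"
```

```text
t 18.35 pos [0.5138 0.1275 0.1376] yaw 38.79 tilt [0.0014 0.    ] j6 -37.0 F [ 1.1 -0.  -0.5] open 43.2 grip 30.0 | shift [-0.009 -0.003  0.088] turn 0.002
```

No pull resistance, so I'll keep lifting.

Request:
drive_tool([
  [25, 0, 0, -0.1, 0, 0, 0],
  [25, 0, 0, -0.25, 0, 0, 0],
  [25, 0, 0, -0.4, 0, 0, 0],
  [25, 0, 0, -0.55, 0, 0, 0],
  [25, 0, 0, -0.65, 0, 0, 0],
  [25, 0, 0, -0.7, 0, 0, 0],
  [25, 0, 0, -0.7, 0, 0, 0],
  [25, 0, 0, -0.7, 0, 0, 0],
])

```text
time_s: 19.15
position: [0.5128, 0.1274, 0.2205]
tcp_rot: [[-0.626, 0.779, -0.001], [0.779, 0.626, -0.0], [0.001, -0.001, -1.0]]
force: [-0.8, 0.4, -1.2]
opening: 0.496
grasp_force: 30.0
```

Request:
drive_tool([
  [25, 0, 0, 0, 0, 0, 0],
  [25, 0, 0, 0, 0, 0, 0],
  [25, 0, 0, 0, 0, 0, 0],
  [25, 0, 0, 0, 0, 0, 0],
])

```text
time_s: 19.55
position: [0.5131, 0.1275, 0.2206]
tcp_rot: [[-0.626, 0.779, -0.001], [0.779, 0.626, -0.0], [0.0, -0.001, -1.0]]
force: [0.2, 0.5, 0.3]
opening: 0.496
grasp_force: 30.0
```

Run:
```python
from h import *
to(.5142,.1265,.22,38.6)
c=optics.capture('scene'); cv2.imwrite('pics/fin.png',cv2.resize(c['color'][80:280,230:510],None,fx=2.7,fy=2.7,interpolation=cv2.INTER_CUBIC))
```

```text
t 19.55 pos [0.5131 0.1275 0.2206] yaw 38.79 tilt [-0.0007 -0.    ] j6 -37.0 F [0.2 0.5 0.3] open 43.2 grip 30.0 | shift [-0.012  0.002  0.005] turn 0.002
```

View pics/fin.png

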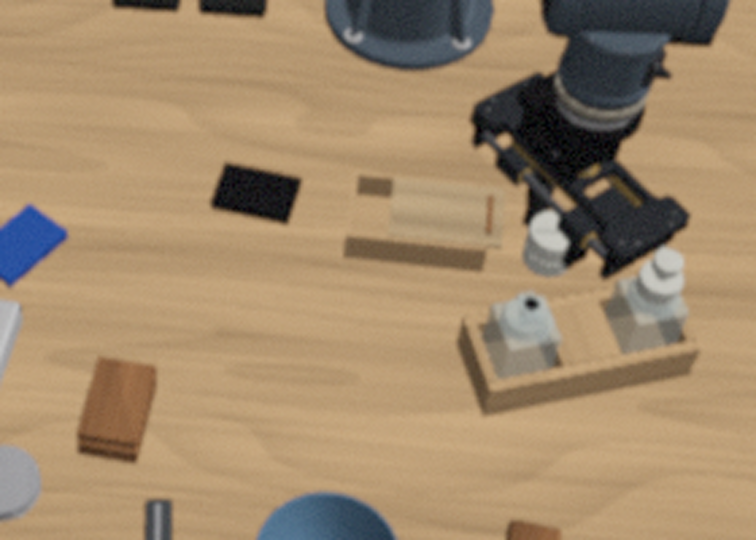

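The cap is in the gripper at (547,240), well above the open bottle neck at (530,305). The pile is square at (118,410) and nothing else has moved, so I'll hand in.

```bash
python3 -c "
from h import *
print(order.hand_in())"
```

```text
the job is handed in; nothing more can be done
None
```

I stacked the three brown plates into one square pile (centres within about 5 mm), unscrewed the cap counter-clockwise (clockwise hit a stop), and handed in with the gripper holding it about 9 cm above its seat; the hand-in returned no verdict.

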